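# Index a neck blank past a pull-knob stop pin

### The arm

A 6-joint arm with a two-finger parallel gripper is mounted at the origin on the work surface. World frame = base frame: x ahead of the robot, y to its left, z up, the work surface at z = 0. Lengths are in mm, angles in rad, forces in N, time in s.
With the tool pointing down it reaches from about 350 to 875 mm from the base axis. Payload 4.2 kg.
Tool frame: the origin (TCP) lies at the very end of the fingers, on their centre line; the grasp point (between the pads) lies arm.grip_depth behind it (arm.grip_depth is the distance from the TCP to the grasp point, in mm); z points along the fingers, y is the direction in which the jaws open and shut (so a half turn about z gives the same grasp; the last joint's range is limited). The gripper opens to 85 mm and grips with 20 to 120 N. Pads are 22 mm wide; open, the fingers measure 114 mm over their backs; the gripper's body (76 mm by 85 mm) begins 54 mm behind the grasp point. The pads swing forward as they close: fully open they stand 13 mm farther back than shut.
Start: joints at [0.259, 0.385, 0.008, 0, -1.194, -0.259], TCP at [624.979, 0.025, 231.312] pointing down, gripper open.
Joint ranges: [-3.14, 3.14], [-1.21, 2.06], [-1.07, 1.41], [-3.16, 2.05], [-2.99, -0.16], [-3.1, 3.1]. Speed limits (rad/s): [2.79, 2.79, 3.14, 3.14, 3.14, 3.14].

### API

Orientations are given as a unit quaternion [x, y, z, w].
In Python, from bench import arm, optics, workorder gives the robot as it stands. The module is installed in compiled form; this text tells all that it offers.
- The arm moves only by the tool play_rows, never from a script. Its arguments are lists of equal length, an entry for each row: "travel": the shift along the tool's x, y, z in m, a list of three; "rotation": the turn, a rotation vector about the tool's x, y, z in rad, a list of three; "grip": the opening, from 0 (shut) to 1 (fully open). In form: {"travel": [[x, y, z], ...], "rotation": [[rx, ry, rz], ...], "grip": [grip, ...]}. A call has 1 to 12 rows; each row shifts and turns the commanded pose from where the row before left it, along the tool's axes as they then stand; what a row does not reach is not made up. A row lasts 1/12 s, in which the tool goes at most 41.7 mm and 7.16 degrees, less where a joint would pass 70% of its speed; a pose out of reach is approached as far as the arm can. A call is refused whole if a number of a shift passes 0.0417 or a number of a turn 0.125, either way. A call with a gripper value outside its range is refused whole. The fingers move at their own pace and stop on an object; the grip force is fixed at half the most. Time passes only in rows, so rows that do not move let the fingers close. It gives the time, the measured TCP pose, the force and the opening at its end, in the units of the state.
- arm.read_state(): the state, without advancing time (a new reading comes with each control period).
- optics.get_image(name): name is "scene" or "side" or "wrist"; returns a dict with "image" (480x640x3 uint8, blue, green, red), "depth" (480x640 float32, mm along the optical axis (not along the pixel's ray), 0 where there is no reading), "camera_matrix" (3x3 intrinsics, pixels), "R" (3x3) and "t" (3): a world point X has camera coordinates R X + t; the wrist camera has in their place "hand_eye" (4x4, takes a point from camera to tool coordinates, whose origin is the TCP and whose axes are the flange's). Camera axes: x right, y down, z forward; pixel columns grow to the right and rows downward; lengths in mm; the calibration is good to about 2 mm. A picture is of the moment at which its call begins: read the wrist's pose just before it.
- workorder.job_done(): hands the job in, once; it reports no verdict.
The state is a dict: "clock": time; "joints": joint angles; "joint_vel": joint speeds; "joint_efforts": joint torques, N m; "position": TCP position; "ee_rot": TCP orientation; "contact_force": force on the tool from outside, world axes, zero at the start; "wrist_torque": the same for the moment, N m; "gripper_width": finger opening in mm.
Only numpy, scipy, OpenCV 4.12 (cv2) and the standard library are available. Lean on these libraries where they do the work, as an engineer would, in place of code of your own. Each camera call takes 0.05 s, during which the arm holds its last target. There are 200 camera calls.

### The job

On the slotting jig, pull out the stop knob on the green-marked side until it clicks into its detent, slide the neck blank along the channel (do not lift it out or tip it) into the bay at the green marker, wholly past that stop pin, then push the same knob fully home so that its pin locks the blank in. Leave the other knob pushed in, and leave the mallet, varnish tin, glue pot and screwdriver where they are.

Things in the scene. Friction and masses are not known exactly. Their poses are not given: they have to be found in the camera images.
- jig: Fixed slotting jig at a varying place and yaw: open-topped straight channel along its y (left), x pointing away from the robot. Origin: channel centre, on the bench top. Grey floor plate, top at z 10 mm, x -53 to 69. Channel 62 mm wide, 524 mm long inside, between dark wooden walls 14 mm thick, tops at z 50. Three bays: middle (between the stop pins, jig y -82 to 82 mm) and one at each end.
- knob_left (a joint): Left pull knob (jig y +90 mm): m of travel towards the robot, along jig -x. 0 = pushed fully home, 0.028 = out at its detent, also the hard end. It springs to the nearer of the two, snapping over half way (14 mm). About 7 N moves it either way; it stays in either place by itself.
- knob_right (a joint): Right pull knob (jig y -90 mm); travel, detent and force as knob_left.
- knob_left_face (a point): Centre of the front face (towards the robot) of the left knob; moves with it. Black round head 50 mm across, 18 mm thick, axis along jig x, 35 mm above the bench. Home, the face is at jig x -112 mm, the head's flat back at -94. Behind it a bare stem 14 mm across runs to the brass bushing: a 43 mm gap where fingers can hook the head from above.
- bushing_left (a point): Centre of the face (towards the robot) of the left brass bushing plate, fixed at jig (-51, 90, 35) mm; plate 44 mm wide, top at z 48 mm. The left stop pin runs through it and the near wall along jig x: steel, 16 mm across, reaching to jig x -6 when home (blocks the channel), inside the wall when out. A blank across its line keeps it from going home.
- bushing_right (a point): The same for the right stop pin, at jig (-51, -90, 35) mm.
- knob_right_face (a point): The same point on the right knob, of the same shape, jig y -90 mm.
- stop_left (a point): Middle of the inner face of the aluminium end stop at the left end of the channel, at jig y +262 mm, on the channel floor; stop top at z 50 mm.
- stop_right (a point): The same at the right end, jig y -262 mm.
- blank: Loose pale wooden neck blank, 0.3 to 0.55 kg, starting in the middle bay. Origin: centre of its underside; y along its length. Bar 150 (y) x 56 (x) x 52 mm high, with a heel block on the middle of its top, 44 (y) x 40 (x) mm, up to 92 mm: can be pushed by the heel, clear of walls and pins. In an end bay its centre fits at jig y 173 to 187 mm (either sign).
- green_marker: Green painted block 24 x 60 x 26 mm fixed on the far wall of the jig; marks the bay where the blank has to go. Origin: centre of its underside, at jig x +46 mm, jig y +180 or -180 mm (which end varies), z 50 mm; axes as the jig's.
- red_marker: The same block in red, at the other end bay, which is not to be used.
- mallet: Pale wooden mallet standing on its head: head 76 mm in diameter and 100 mm high, handle up to 200 mm. Origin: centre of its underside. Bystander in front of the jig, on the outer side of one of the knobs (which side varies); leave it.
- varnish: Copper-coloured tin 68 mm in diameter, 130 mm high, standing. Origin: centre of its underside. Bystander in front of the jig, on the outer side of one of the knobs (which side varies); leave it.
- glue_pot: Blue open pot 60 mm in diameter, 62 mm high, standing between the two knobs. Origin: centre of its underside. Bystander; leave it.
- screwdriver: Orange-handled screwdriver 190 mm long lying on the bench behind the jig (far from the robot), length along its own x. Origin: on its underside, about mid-length. Bystander; leave it.
Things that resemble listed ones, but are neither listed nor needed, are in the scene too. What is shaped like the blank but purple or red is not meant.

How it is judged (in metres and radians):
On the way, in this order (a step that is already met when the one before it is completed fails the run):
1. the knob on the green side is pulled out to its detent (over 24 mm) while the blank is still in the middle bay (within 25 mm of the jig's middle) (((y of green_marker in the frame of jig above 0 m and value of joint knob_left above 0.024 m) or (y of green_marker in the frame of jig below 0 m and value of joint knob_right above 0.024 m)) and y of blank in the frame of jig between -0.025 and 0.025 m), for 0.2 s.
2. with that knob out (over 20 mm), the blank lies in the bay at the green marker (centre within 10 mm of the marker along the channel) (((y of green_marker in the frame of jig above 0 m and value of joint knob_left above 0.02 m) or (y of green_marker in the frame of jig below 0 m and value of joint knob_right above 0.02 m)) and y of blank in the frame of green_marker between -0.01 and 0.01 m and x of blank in the frame of jig between -0.006 and 0.006 m and z of blank in the frame of jig below 0.014 m and angle between blank's own z axis and vertical below 0.06 rad), for 0.2 s.
At the end, for the whole second after the job is handed in: Both knobs are pushed home (within 4 mm), the blank lies flat and still on the channel floor with its centre within 10 mm of the green marker along the channel and within 6 mm of the channel's midline, locked behind the pin; mallet, tin, pot and screwdriver are within 20 mm of where they stood (value of joint each of knob_left, knob_right below 0.004 m and y of blank in the frame of green_marker between -0.01 and 0.01 m and x of blank in the frame of jig between -0.006 and 0.006 m and z of blank in the frame of jig below 0.014 m and angle between blank's own z axis and vertical below 0.06 rad and linear speed of blank below 0.02 m/s and distance of each of mallet, varnish, glue_pot, screwdriver from where it was at the start of the episode below 0.02 m); the robot touches nothing.
It fails at once if the other knob is pulled out more than 10 mm ((y of green_marker in the frame of jig above 0 m and value of joint knob_right above 0.01 m) or (y of green_marker in the frame of jig below 0 m and value of joint knob_left above 0.01 m)).
It fails at once if the blank is lifted more than 20 mm off the channel floor (height (world z) of blank above 0.03 m).
It fails at once if the blank is tipped by more than 0.3 rad (angle between blank's own z axis and vertical above 0.3 rad).
It fails at once if a bystander is moved more than 30 mm or knocked over (distance of any of mallet, varnish, glue_pot, screwdriver from where it was at the start of the episode above 0.03 m or angle between any of mallet, varnish, glue_pot's own z axis and vertical above 0.4 rad).
It also fails if it takes over 48 s, if anything falls off the work surface, if the arm or the gripper's body presses on something with over 40 N, if the wrist force passes 120 N, or if a joint passes its speed limit or range.

## Working session

There is one attempt and no reset: what is moved stays moved. The work goes in short steps, Python scripts to look and compute and a tool call to move; the robot and the scene stay as the last step left them, time stands still between calls to the robot, and variables do not carry over. Pictures are saved under pics/ and viewed, about 8 in all and at most 12, crops included, and the job is handed in when it is done.

Besides the shell and the picture viewer there is one more tool, called after "Request:" as a command line: name --argument value ..., lists and objects as JSON in quotes. play_rows: Moves the arm, as the interface text tells. Its arguments: {"type":"object","properties":{"travel":{"type":"array","items":{"type":"array","items":{"type":"number"}}},"rotation":{"type":"array","items":{"type":"array","items":{"type":"number"}}},"grip":{"type":"array","items":{"type":"number"}}},"required":["travel","rotation","grip"]}

```bash
mkdir -p pics
cat > h.py <<'E'
import numpy as np,cv2
from bench import arm,optics,workorder
def grab(n):
    s=arm.read_state(); d=optics.get_image(n); np.savez(f'{n}.npz',pos=s['position'],rot=s['ee_rot'],**d); return d
def load(n): return dict(np.load(f'{n}.npz'))
def pt(d,u,v,z=None):
    """pixel->world by depth, or by plane height z (fixed cams)"""
    K=d['camera_matrix']; r=np.linalg.inv(K)@[u,v,1]
    R,t=d['R'],d['t']
    if z is None:
        p=d['depth'][int(v)-1:int(v)+2,int(u)-1:int(u)+2]; r=r*np.median(p[p>0]); return R.T@(r-t)
    o=-R.T@t; w=R.T@r; return o+w*(z-o[2])/w[2]
E
python3 - <<'E'
from h import *
s=arm.read_state(); print(s, arm.grip_depth)
for n in('scene','side'):
    d=grab(n); cv2.imwrite(f'pics/{n}0.png',d['image']); print(n,-d['R'].T@d['t'])
E
```

```text
{'clock': 0.0, 'joints': array([ 2.58617620e-01,  3.85578443e-01,  6.61995266e-03, -4.78263042e-04,
       -1.19397070e+00, -2.58568260e-01]), 'joint_vel': array([ 0.00079096,  0.00143945,  0.00184137,  0.00047161,  0.00107699,
       -0.00013796]), 'joint_efforts': array([-9.55001960e-04, -3.92286408e+01,  1.88399577e+01,  4.18616563e+00,
       -4.72148502e-03,  8.27910434e-07]), 'position': array([6.24425253e+02, 2.65449376e-02, 2.30209132e+02]), 'ee_rot': array([-0.70706142,  0.7071513 ,  0.0007283 , -0.00081009]), 'contact_force': array([0.4902311 , 0.745525  , 0.61520166]), 'wrist_torque': array([ 0.05377793,  0.00934925, -0.02515331]), 'gripper_width': 85.4879027833093} 18.700000000000003
scene [1304.05392398  138.53024867  869.42410388]
side [466.67358338 773.54493421 755.49799322]
```

View pics/scene0.png

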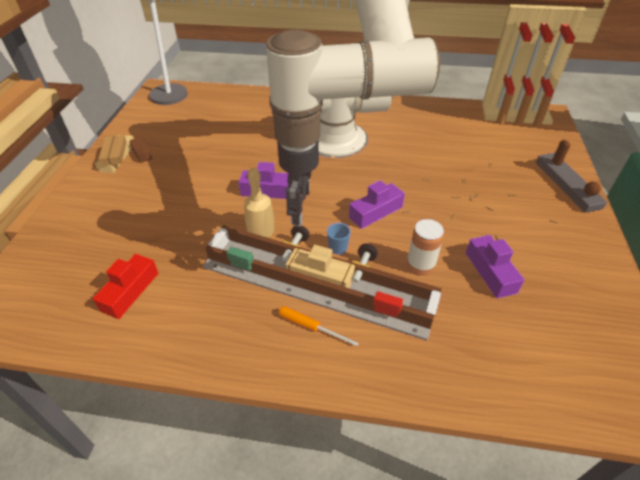

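View pics/side0.png

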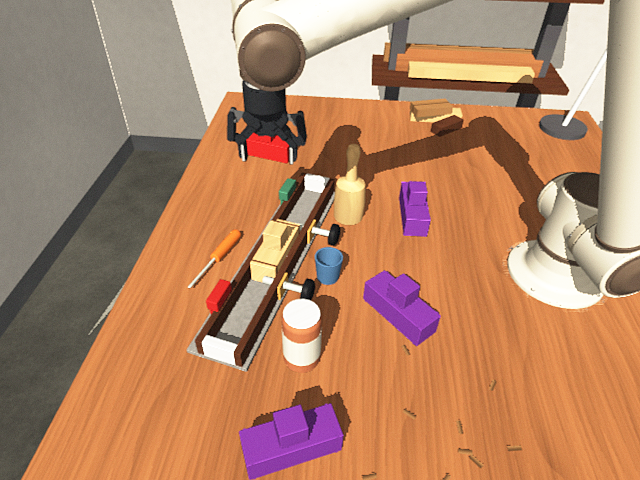

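The scene camera looks back at the robot, so image left is world −y. The green marker (240,259) is therefore on the right (−y), and the knob to use is at (300,233). The mallet (258,215) stands outside that knob and the glue pot (338,238) between the two knobs. The tin (425,245) is on the left. The pale blank (322,265) is in the middle bay, and the purple and red look-alikes are not meant. Next I enlarge both views.

Run:
```python
from h import *
a=load('scene')['image'][150:340,190:450]; b=load('side')['image'][140:370,180:350]
cv2.imwrite('pics/c1.png',cv2.resize(a,None,fx=3,fy=3,interpolation=cv2.INTER_CUBIC))
cv2.imwrite('pics/c2.png',cv2.resize(b,None,fx=2.6,fy=2.6,interpolation=cv2.INTER_CUBIC))
```

```text
(no output)
```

View pics/c1.png

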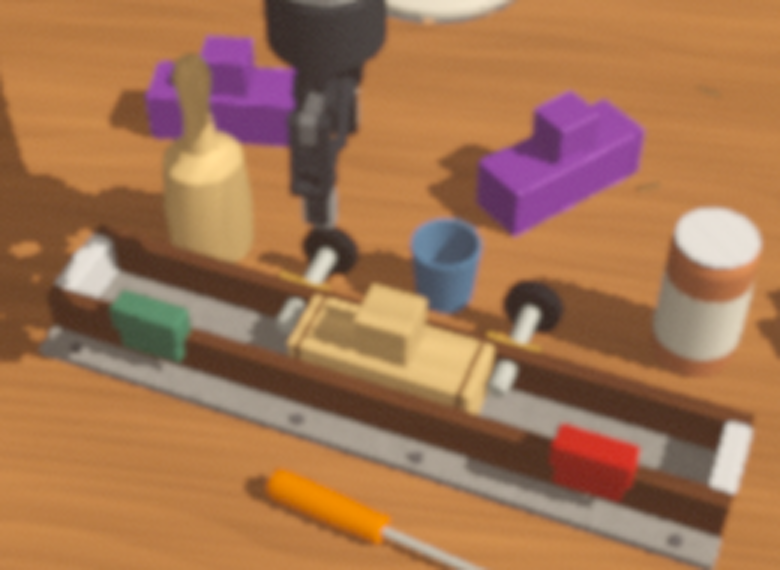

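View pics/c2.png

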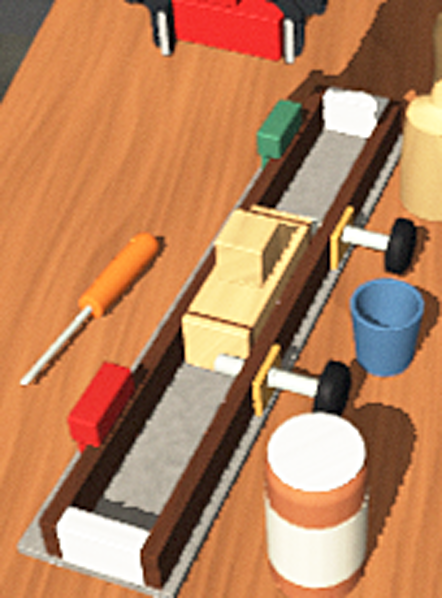

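```bash
cat >> h.py <<'E'
def cloud(d):
    K=d['camera_matrix']; v,u=np.mgrid[:480,:640]; z=d['depth']
    c=np.stack([(u-K[0,2])/K[0,0]*z,(v-K[1,2])/K[1,1]*z,z],-1).reshape(-1,3)
    m=(z>0).ravel(); h=cv2.cvtColor(d['image'],cv2.COLOR_BGR2HSV).reshape(-1,3)
    return ((c-d['t'])@d['R'])[m],h[m],np.stack([u,v],-1).reshape(-1,2)[m]
E
python3 - <<'E'
from h import *
for n,box in (('scene',(190,150,450,340)),('side',(180,140,350,370))):
    P,h,uv=cloud(load(n)); b=(uv[:,0]>box[0])&(uv[:,1]>box[1])&(uv[:,0]<box[2])&(uv[:,1]<box[3])
    H,S,V=h.T.astype(int); z=P[:,2]
    for k,m in dict(green=(H>60)&(H<90)&(S>90)&(z>50)&(z<90),red=((H<4)|(H>176))&(S>190)&(z>50)&(z<90),blue=(H>100)&(H<115)&(S>120),heel=(H>12)&(H<28)&(z>97)&(z<107),
      tin=(S<60)&(V>120)&(z>120)&(z<140),white=(S<50)&(V>150)&(z>44)&(z<56),black=(V<60)&(z>15)&(z<62)&(S<120)).items():
        q=P[m&b]
        if len(q)<4: print(n,k,len(q)); continue
        print(n,k,len(q),'med',np.median(q,0).round(1),'lo',np.percentile(q,4,0).round(0),'hi',np.percentile(q,96,0).round(0))
        if k in('green','red'):
            t=q[q[:,2]>72]; r=cv2.minAreaRect(t[:,:2].astype(np.float32)); print('   top',len(t),r)
        if k=='heel': print('   rect',cv2.minAreaRect(q[:,:2].astype(np.float32)))
E
```

```text
scene green 1
scene red 352 med [704.1 199.6  74.1] lo [689. 174.  54.] hi [713. 224.  78.]
   top 220 ((699.052978515625, 199.39073181152344), (57.52220153808594, 22.325109481811523), 75.53021240234375)
scene blue 0
scene heel 512 med [596.1  21.8 101.6] lo [ 450. -168.   98.] hi [631.  59. 106.]
   rect ((556.4976806640625, 52.95619201660156), (490.5330505371094, 159.77008056640625), 76.51947784423828)
scene tin 429 med [530.2 276.9 129.7] lo [503. 251. 127.] hi [555. 304. 132.]
scene white 387 med [643.3 290.5  49.6] lo [ 530. -235.   45.] hi [700. 308.  53.]
scene black 100 med [536.1 132.2  45.9] lo [495. -43.  29.] hi [544. 162.  57.]
side green 235 med [ 610.5 -139.    74.2] lo [ 598. -175.   55.] hi [ 625. -122.   78.]
   top 141 ((611.12939453125, -150.75128173828125), (62.08650207519531, 21.293354034423828), 75.5326156616211)
side red 615 med [691.5 194.7  71.5] lo [ 656. -387.   51.] hi [711. 227.  78.]
   top 304 ((695.169677734375, 198.54904174804688), (61.54025650024414, 23.262130737304688), 75.21127319335938)
side blue 297 med [496.2  80.   46.6] lo [470.  -5.   8.] hi [568.  96. 249.]
side heel 400 med [602.3  31.4 102.1] lo [ 467. -146.   98.] hi [629.  60. 106.]
   rect ((567.29443359375, 51.51744079589844), (471.6814880371094, 133.09283447265625), 76.95519256591797)
side tin 866 med [527.4 277.7 130.3] lo [501. 251. 128.] hi [553. 303. 132.]
side white 678 med [647.2 296.6  50. ] lo [ 503. -234.   45.] hi [699. 310.  54.]
side black 457 med [526.7 136.9  46.7] lo [ 482. -159.   24.] hi [679. 258.  60.]
```

Run:
```python
from h import *
from scipy.spatial.transform import Rotation as Ro
for n,(u0,v0,u1,v1) in dict(scene=(240,165,275,240),side=(330,140,366,226)).items():
    P,h,uv=cloud(load(n)); b=(uv[:,0]>u0)&(uv[:,1]>v0)&(uv[:,0]<u1)&(uv[:,1]<v1)&(h[:,0]>10)
    for lo,hi in((30,95),(95,140),(140,205)):
        q=P[b&(P[:,2]>lo)&(P[:,2]<hi)]; print(n,lo,len(q),np.median(q,0).round(0),np.percentile(q,5,0).round(0),np.percentile(q,95,0).round(0))
d=grab('wrist'); print(d['hand_eye'].round(3), d['camera_matrix'])
cv2.imwrite('pics/w0.png',d['image'])
```

```text
scene 30 1215 [ 480. -146.   54.] [ 303. -221.   35.] [ 533. -108.   92.]
scene 95 417 [ 473. -137.  105.] [ 446. -168.   98.] [ 491. -114.  133.]
scene 140 238 [ 470. -140.  184.] [ 456. -153.  144.] [ 476. -130.  200.]
side 30 706 [ 461. -114.   63.] [ 428. -135.   33.] [ 494. -107.   91.]
side 95 478 [ 460. -132.  106.] [ 434. -153.   97.] [ 487. -113.  133.]
side 140 314 [ 460. -135.  180.] [ 449. -147.  143.] [ 472. -129.  201.]
[[   0.      -0.957   -0.29    75.188]
 [   1.       0.      -0.      -0.605]
 [   0.      -0.29     0.957 -142.498]
 [   0.       0.       0.       1.   ]] [[354.75543393   0.         317.63182031]
 [  0.         354.75543393 242.64899438]
 [  0.           0.           1.        ]]
```

View pics/w0.png

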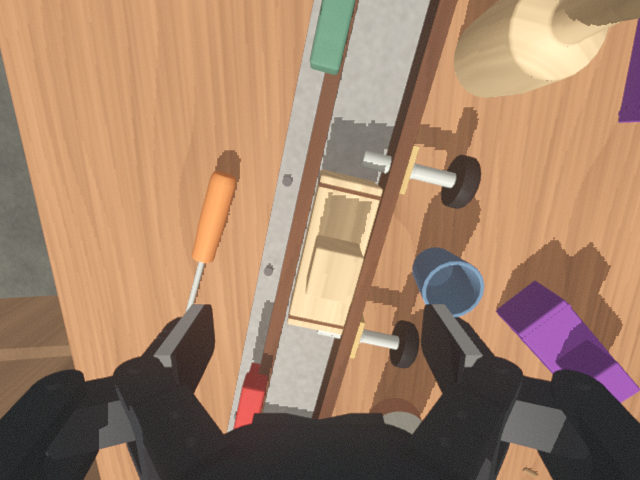

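Wrist view: right knob head at (461,182), its stem from (416,171) to (455,181), bushing at (409,169). The blank's heel is at (335,265) and the green marker at (333,35). The mallet (530,45) and the pot (450,283) leave room around the knob. I check these against the jig frame.

```bash
cat >> h.py <<'E'
from scipy.spatial.transform import Rotation as Ro
def wfix(d):
    """give a wrist picture world R,t"""
    E=d['hand_eye']; A=Ro.from_quat(d['rot']).as_matrix()
    Rw=A@E[:3,:3]; tw=A@E[:3,3]+d['pos']; d['R']=Rw.T; d['t']=-Rw.T@tw; return d
yaw=-0.243; O=np.array([609.3,35.3])
ex=np.array([np.cos(yaw),np.sin(yaw)]); ey=np.array([-ex[1],ex[0]])
def jig(p): q=np.asarray(p)[...,:2]-O; return np.stack([q@ex,q@ey,np.asarray(p)[...,2]],-1)
E
python3 - <<'E'
from h import *
d=wfix(load('wrist'))
for n,u,v in [('stem',420,172),('stem',436,176),('stem',450,179),('headback',456,190),('headface',470,182),('headtop',462,160),('stemL',380,340),('headL',403,344),('bush',409,169),('heel',335,265),('heelTL',315,240),('greenfront',330,60),('purple',550,330),('floor',350,150)]:
    p=pt(d,u,v); print(n,p.round(1),jig(p).round(1))
P,h,uv=cloud(d); H,S,V=h.T.astype(int); z=P[:,2]; J=jig(P)
for k,m in dict(green=(H>60)&(H<90)&(S>90)&(z>72)&(z<80),heel=(z>98)&(z<106)&(abs(J[:,0])<40)&(abs(J[:,1])<60)).items():
    q=P[m]; print(k,len(q),cv2.minAreaRect(q[:,:2].astype(np.float32)),np.percentile(jig(q),[3,50,97],axis=0).round(1).tolist())
# stem & head in jig coords
for s in(-90,90):
    m=(abs(J[:,1]-s)<32)&(z>37)&(z<62)
    a=J[m&(J[:,0]>-88)&(J[:,0]<-58)]; print('stem',s,len(a),a.mean(0).round(1)); b=J[m&(J[:,0]<-88)&(J[:,0]>-130)&(z>45)]; print('head',len(b),np.percentile(b,[3,50,97],axis=0).round(1).tolist())
m=(z>46)&(z<53)&(abs(J[:,0])<60)&(J[:,1]<200)&(J[:,1]>-250)
print('walls hist',np.histogram(J[m,0],np.arange(-60,61,5)))
E
```

```text
stem [530.6 -42.6  42. ] [-57.6 -94.6  42. ]
stem [515.6 -39.   42.1] [-73.1 -94.7  42.1]
stem [502.4 -36.3  42. ] [-86.6 -95.2  42. ]
headback [499.7 -27.6  52.3] [-91.3 -87.5  52.3]
headface [491.  -35.7  59.6] [-97.7 -97.4  59.6]
headtop [493.8 -53.5  43.4] [ -90.7 -114.    43.4]
stemL [558.2 133.9  41.3] [-73.3  83.4  41.3]
headL [536.8 130.9  53.5] [-93.4  75.3  53.5]
bush [542.6 -45.9  48.4] [-45.2 -94.9  48.4]
heel [610.7  26.  101.9] [  3.6  -8.6 101.9]
heelTL [627.1  14.5  69.3] [ 22.3 -15.9  69.3]
greenfront [ 615.5 -129.5   75.8] [  45.6 -158.5   75.8]
purple [386.8 115.8  51.6] [-235.3   24.6   51.6]
floor [592.6 -61.    9.4] [  6.9 -97.4   9.4]Traceback (most recent call last):
  File "<stdin>", line 7, in <module>
    return _quantile_unchecked(
        a, q, axis, out, overwrite_input, method, keepdims, weights)
    return _ureduce(a,
                    func=_quantile_ureduce_func,
    ...<5 lines>...
                    overwrite_input=overwrite_input,
                    method=method)
    r = func(a, **kwargs)
    result = _quantile(arr,
                       quantiles=q,
    ...<2 lines>...
                       out=out,
                       weights=wgt)
    slices_having_nans = np.isnan(arr[-1, ...])
                                  ~~~^^^^^^^^^
IndexError: index -1 is out of bounds for axis 0 with size 0
```

Run:
```python
from h import *
for n in('scene','side','wrist'):
    d=load(n); 
    if n=='wrist': d=wfix(d)
    P,h,uv=cloud(d); J=jig(P); z=P[:,2]; H,S,V=h.T.astype(int); print(n)
    m=(z>99)&(z<105)&(abs(J[:,0])<35)&(abs(J[:,1])<50)
    print(' heel',m.sum(),np.percentile(J[m],[4,50,96],axis=0)[:,:2].round(1).tolist())
    for s in(-90,90):
        m=(abs(J[:,1]-s)<16)&(z>39.5)&(z<46)&(J[:,0]>-86)&(J[:,0]<-56); a=J[m]
        if m.sum(): print(' stem',s,m.sum(),np.median(a,0).round(1))
        m=(abs(J[:,1]-s)<32)&(z>40)&(z<64)&(J[:,0]<-86)&(J[:,0]>-130)&(V<70); a=J[m]
        if m.sum(): print(' head',s,m.sum(),np.percentile(a,[3,50,97],axis=0).round(1).tolist())
    for nm,c,y in(('g',(H>60)&(H<90)&(S>90),-180),('r',((H<5)|(H>175))&(S>150),180)):
        m=c&(z>72)&(z<80)&(abs(J[:,1]-y)<50)
        if m.sum()>5: print(' mk',nm,m.sum(),np.percentile(J[m],[2,50,98],axis=0)[:,:2].round(1).tolist())
```

```text
scene
 heel 254 [[-16.3, -15.2], [2.7, 5.4], [21.4, 24.9]]
 stem -90 31 [-70.7 -90.5  41. ]
 head -90 60 [[-95.6, -105.5, 41.2], [-92.6, -88.9, 50.9], [-90.3, -71.1, 59.6]]
 stem 90 36 [-72.8  88.5  41.2]
 head 90 89 [[-100.5, 72.3, 42.2], [-95.1, 89.4, 52.4], [-92.4, 108.3, 60.7]]
 mk r 247 [[36.3, 153.0], [48.1, 181.2], [58.0, 208.4]]
side
 heel 275 [[-17.3, -16.7], [0.9, 4.5], [19.4, 24.9]]
 stem -90 41 [-70.6 -90.9  41.7]
 head -90 131 [[-109.8, -105.2, 41.2], [-103.4, -82.0, 52.8], [-94.7, -69.5, 60.2]]
 stem 90 56 [-69.8  88.7  41.6]
 head 90 176 [[-111.5, 71.2, 41.2], [-105.5, 94.3, 53.7], [-96.2, 110.4, 60.2]]
 mk g 140 [[36.8, -208.2], [46.2, -176.4], [56.7, -150.8]]
 mk r 307 [[33.2, 150.4], [43.6, 181.2], [54.7, 207.6]]
wrist
 heel 2399 [[-15.9, -19.7], [2.4, -0.2], [20.6, 20.5]]
 stem -90 365 [-70.7 -94.5  41.1]
 head -90 372 [[-102.6, -116.7, 40.8], [-91.5, -100.5, 49.0], [-90.7, -75.1, 57.5]]
 stem 90 231 [-71.   84.4  41.1]
 head 90 554 [[-107.9, 61.8, 41.1], [-96.7, 73.2, 51.6], [-92.9, 100.8, 59.0]]
 mk r 794 [[34.5, 147.0], [46.7, 166.5], [56.0, 194.8]]
```

Request:
play_rows --travel '[[0,0,0],[0,0,0],[0,0,0],[0,0,0],[0,0,0],[0,0,0],[0,0,0],[0,0,0],[0,0,0],[0,0,0],[0,0,0],[0,0,0]]' --rotation '[[0,0,-0.1206],[0,0,-0.1206],[0,0,-0.1206],[0,0,-0.1206],[0,0,-0.1206],[0,0,-0.1206],[0,0,-0.1206],[0,0,-0.1206],[0,0,-0.1206],[0,0,-0.1206],[0,0,-0.1206],[0,0,0]]' --grip '[0.4,0.4,0.4,0.4,0.4,0.4,0.4,0.4,0.4,0.4,0.4,0.4]'

```text
clock: 1.15
position: [624.8, 0.0, 230.9]
ee_rot: [0.993, -0.121, -0.0, 0.0]
contact_force: [0.3, 0.7, -0.8]
gripper_width: 34.3
```

```bash
sed -i 's/^yaw=.*/yaw=-0.243; O=np.array([610.5,31.9])/' h.py
cat >> h.py <<'E'
def where():
    s=arm.read_state(); R=Ro.from_quat(s['ee_rot']).as_matrix()
    print('t',round(s['clock'],2),'jigTCP',jig(s['position']).round(1),'w',round(s['gripper_width'],1),'F',s['contact_force'].round(1),'toolx.ex,ey',(R[:2,0]@ex).round(3),(R[:2,0]@ey).round(3),'z',R[:,2].round(3)); return s,R
def to(x,y,z):
    s,R=where(); p=np.append(O+x*ex+y*ey,z); print('tool-frame shift to',(x,y,z),(R.T@(p-s['position'])).round(1))
E
python3 -c "
from h import *
to(-72,-90,150)"
```

```text
t 1.15 jigTCP [ 21.5 -27.5 230.9] w 34.3 F [ 0.3  0.7 -0.8] toolx.ex,ey 1.0 0.001 z [-0.001 -0.    -1.   ]
tool-frame shift to (-72, -90, 150) [-93.5  62.4  81. ]
```

Request:
play_rows --travel '[[-0.0156,0.0104,0.0],[-0.0156,0.0104,0.012],[-0.0156,0.0104,0.012],[-0.0156,0.0104,0.012],[-0.0156,0.0104,0.012],[-0.0156,0.0104,0.012],[0,0,0],[0,0,0]]' --rotation '[[0,0,0],[0,0,0],[0,0,0],[0,0,0],[0,0,0],[0,0,0],[0,0,0],[0,0,0]]' --grip '[0.4,0.4,0.4,0.4,0.4,0.4,0.4,0.4]'

```text
clock: 1.82
position: [518.2, -38.3, 171.0]
ee_rot: [0.992, -0.123, -0.001, 0.0]
contact_force: [1.3, 0.5, 0.5]
gripper_width: 34.2
```

Run:
```python
from h import *
to(-72,-90,18)
d=wfix(grab('wrist')); cv2.imwrite('pics/w1.png',d['image'])
P,h,uv=cloud(d); J=jig(P); z=P[:,2]
m=(abs(J[:,1]+90)<16)&(z>39.5)&(z<46)&(J[:,0]>-86)&(J[:,0]<-56); print('stem',m.sum(),np.median(J[m],0))
```

```text
t 1.82 jigTCP [-72.7 -90.3 171. ] w 34.2 F [1.3 0.5 0.5] toolx.ex,ey 1.0 -0.004 z [-0.001 -0.    -1.   ]
tool-frame shift to (-72, -90, 18) [  0.8  -0.4 153. ]Traceback (most recent call last):
  File "<stdin>", line 3, in <module>
  File "h.py", line 21, in wfix
    E=d['hand_eye']; A=Ro.from_quat(d['rot']).as_matrix()
                                    ~^^^^^^^
KeyError: 'rot'
```

Run:
```python
from h import *
d=wfix(load('wrist')); cv2.imwrite('pics/w1.png',d['image'])
P,h,uv=cloud(d); J=jig(P); z=P[:,2]
m=(abs(J[:,1]+90)<16)&(z>39.5)&(z<46)&(J[:,0]>-86)&(J[:,0]<-56); print('stem',m.sum(),np.median(J[m],0))
```

```text
stem 467 [-70.50564872 -90.96382537  41.16853786]
```

View pics/w1.png

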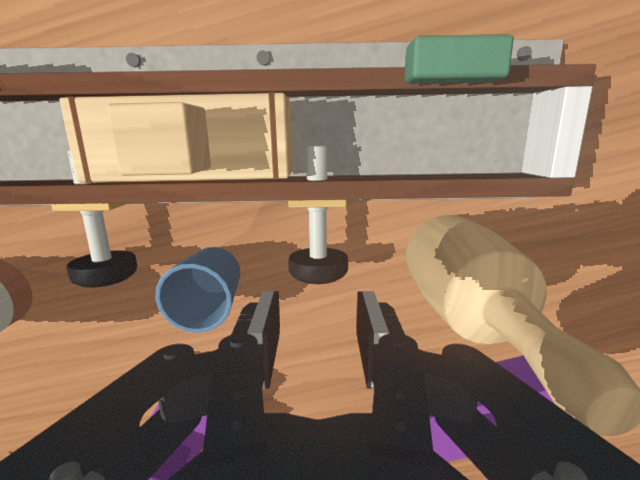

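The stem (318,230) is centred between the fingers, and the mallet (480,270) and pot (198,290) are clear of them. Descending.

Request:
play_rows --travel '[[0.0005,0,0.03],[0,0,0.03],[0,0,0.03],[0,0,0.025],[0,0,0.02],[0,0,0.018],[0,0,0],[0,0,0]]' --rotation '[[0,0,0],[0,0,0],[0,0,0],[0,0,0],[0,0,0],[0,0,0],[0,0,0],[0,0,0]]' --grip '[0.4,0.4,0.4,0.4,0.4,0.4,0.4,0.4]'

```text
clock: 2.53
position: [520.5, -37.8, 18.0]
ee_rot: [0.993, -0.122, -0.0, 0.0]
contact_force: [0.4, -0.6, 0.3]
gripper_width: 34.5
```

Request:
play_rows --travel '[[0,0,0],[0,0,0],[-0.006,0,0],[-0.006,0,0],[-0.005,0,0],[-0.005,0,0],[-0.005,0,0],[-0.005,0,0],[-0.004,0,0],[0,0,0],[0,0,0]]' --rotation '[[0,0,0],[0,0,0],[0,0,0],[0,0,0],[0,0,0],[0,0,0],[0,0,0],[0,0,0],[0,0,0],[0,0,0],[0,0,0]]' --grip '[0.27,0.27,0.27,0.27,0.27,0.27,0.27,0.27,0.27,0.27,0.27]'

```text
clock: 3.45
position: [484.1, -29.2, 18.4]
ee_rot: [0.993, -0.122, -0.0, 0.0]
contact_force: [0.3, -0.3, 0.0]
gripper_width: 22.6
```

```bash
python3 -c "
from h import *
to(-113,-90,18)"
```

```text
t 3.45 jigTCP [-108.   -89.7   18.4] w 22.6 F [ 0.3 -0.3  0. ] toolx.ex,ey 1.0 -0.001 z [-0.  0. -1.]
tool-frame shift to (-113, -90, 18) [-5.   0.3  0.4]
```

Request:
play_rows --travel '[[-0.003,0,0],[-0.003,0,0],[0,0,0],[0,0,0]]' --rotation '[[0,0,0],[0,0,0],[0,0,0],[0,0,0]]' --grip '[0.27,0.27,0.27,0.27]'

```text
clock: 3.78
position: [481.2, -27.6, 18.8]
ee_rot: [0.993, -0.121, 0.003, -0.001]
contact_force: [4.8, -3.4, -1.9]
gripper_width: 23.4
```

Run:
```python
from h import *
where()
grab('side'); grab('scene'); a=load('side')['image'][200:330,240:370]; b=load('scene')['image'][200:320,200:400]
P,h,uv=cloud(load('side')); J=jig(P); z=P[:,2]; V=h[:,2]
for s in(-90,90):
    m=(abs(J[:,1]-s)<32)&(z>40)&(z<64)&(J[:,0]<-88)&(J[:,0]>-160)&(V<70); print('head',s,m.sum(),np.percentile(J[m],[3,50,97],axis=0).round(1).tolist())
cv2.imwrite('pics/c3.png',np.hstack([cv2.resize(a,(400,400)),cv2.resize(b,(400,400))]))
```

```text
t 3.78 jigTCP [-111.1  -88.9   18.8] w 23.4 F [ 4.8 -3.4 -1.9] toolx.ex,ey 1.0 0.0 z [ 0.005  0.    -1.   ]
head -90 173 [[-139.8, -102.9, 41.0], [-129.9, -78.0, 52.4], [-109.1, -63.0, 60.6]]
head 90 179 [[-113.4, 75.6, 40.9], [-107.3, 97.9, 54.4], [-98.5, 112.9, 60.7]]
```

View pics/c3.png

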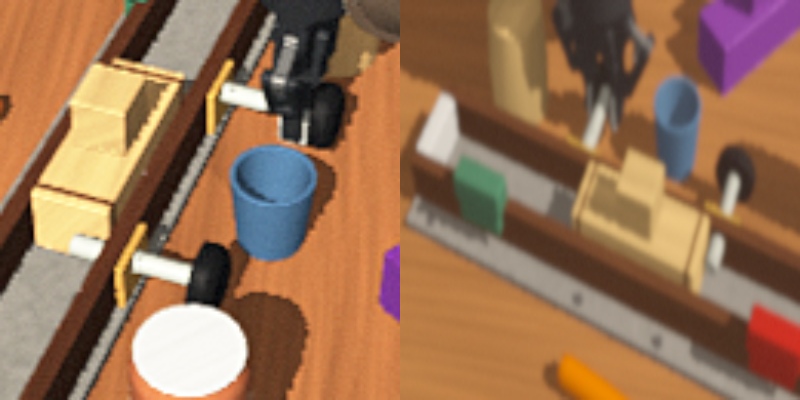

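The right knob is out: its face is at jig x −140 (crop left at (325,115)). The left knob is still home, and its pin is visible in the channel. Backing off, rising, and moving over the heel.

Request:
play_rows --travel '[[0.008,0,0],[0.008,0,0],[0,0,-0.03],[0,0,-0.035],[0,0,-0.035],[0.016,-0.0156,-0.02],[0.016,-0.0156,0],[0.016,-0.0156,0],[0.016,-0.0156,0],[0.016,-0.0156,0],[0.016,-0.0156,0],[0,0,0]]' --rotation '[[0,0,0],[0,0,0],[0,0,0],[0,0,0],[0,0,0],[0,0,0],[0,0,0],[0,0,0],[0,0,0],[0,0,0],[0,0,0],[0,0,0]]' --grip '[0.27,0.3,0.3,0.3,0.3,0.8,0.8,0.8,0.8,0.8,0.8,0.8]'

```text
clock: 4.88
position: [613.5, 37.5, 137.7]
ee_rot: [0.993, -0.121, 0.001, -0.0]
contact_force: [0.1, 0.0, 0.4]
gripper_width: 68.0
```

Run:
```python
from h import *
to(0,4,74)
grab('side'); P,h,uv=cloud(load('side')); J=jig(P); z=P[:,2]; V=h[:,2]
m=(abs(J[:,1]+90)<32)&(z>40)&(z<64)&(J[:,0]<-88)&(J[:,0]>-160)&(V<70); print('head',m.sum(),np.percentile(J[m],[3,50,97],axis=0).round(1).tolist())
d=grab('wrist'); cv2.imwrite('pics/w2.png',d['image'])
```

```text
t 4.88 jigTCP [  1.6   6.1 137.7] w 68.0 F [0.1 0.  0.4] toolx.ex,ey 1.0 0.0 z [ 0.002 -0.    -1.   ]
tool-frame shift to (0, 4, 74) [-1.7  2.2 63.7]
head 132 [[-139.6, -104.4, 41.6], [-133.0, -78.9, 53.5], [-124.9, -66.0, 60.6]]
```

View pics/w2.png

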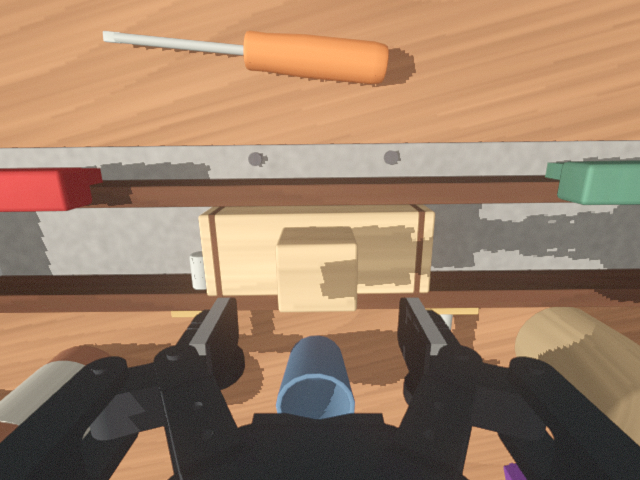

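The heel (317,268) sits midway between the fingers (232 and 405), and the right pin is clear of the channel. Lowering around the heel.

Request:
play_rows --travel '[[-0.001,0,0.025],[0,0,0.02],[0,0,0.018],[0,0,0],[0,0,0],[0,0,0],[0,0.006,0],[0,0.006,0],[0,0.006,0],[0,0.006,0],[0,0.006,0],[0,0,0]]' --rotation '[[0,0,0],[0,0,0],[0,0,0],[0,0,0],[0,0,0],[0,0,0],[0,0,0],[0,0,0],[0,0,0],[0,0,0],[0,0,0],[0,0,0]]' --grip '[0.8,0.8,0.8,0.64,0.64,0.64,0.64,0.64,0.64,0.64,0.64,0.64]'

```text
clock: 5.98
position: [601.6, 5.8, 75.8]
ee_rot: [0.992, -0.122, 0.0, 0.0]
contact_force: [1.0, 0.4, -0.1]
gripper_width: 54.9
```

Run:
```python
from h import *
to(0,-184,74)
grab('side'); P,h,uv=cloud(load('side')); J=jig(P); z=P[:,2]
m=(z>98)&(z<106)&(abs(J[:,0])<25)&(abs(J[:,1]+20)<60)&(h[:,0]>12)&(h[:,0]<28)&(h[:,2]>110); print('heel',m.sum(),np.percentile(J[m],[4,50,96],axis=0).round(1).tolist())
```

```text
t 5.98 jigTCP [ -2.4 -27.5  75.8] w 54.9 F [ 1.   0.4 -0.1] toolx.ex,ey 1.0 -0.002 z [ 0. -0. -1.]
tool-frame shift to (0, -184, 74) [  2.7 156.5   1.8]
heel 118 [[-20.5, -41.5, 98.4], [-13.3, -24.6, 102.0], [8.9, 6.2, 104.0]]
```

Request:
play_rows --travel '[[0.001,0.008,0],[0.001,0.012,0],[0,0.013,0],[0,0.013,0],[0,0.013,0],[0,0.013,0],[0,0.013,0],[0,0.013,0],[0,0.013,0],[0,0.012,0],[0,0.01,0],[0,0.008,0]]' --rotation '[[0,0,0],[0,0,0],[0,0,0],[0,0,0],[0,0,0],[0,0,0],[0,0,0],[0,0,0],[0,0,0],[0,0,0],[0,0,0],[0,0,0]]' --grip '[0.64,0.64,0.64,0.64,0.64,0.64,0.64,0.64,0.64,0.64,0.64,0.64]'

```text
clock: 7.03
position: [569.1, -131.6, 75.1]
ee_rot: [0.993, -0.122, -0.0, 0.0]
contact_force: [1.4, 1.6, 0.1]
gripper_width: 54.7
```

Request:
play_rows --travel '[[0,0.006,0],[0,0.005,0],[0,0.003,0],[0,0,0],[0,0,0]]' --rotation '[[0,0,0],[0,0,0],[0,0,0],[0,0,0],[0,0,0]]' --grip '[0.64,0.64,0.64,0.64,0.64]'

```text
clock: 7.45
position: [566.1, -144.1, 75.2]
ee_rot: [0.993, -0.122, -0.0, 0.0]
contact_force: [-0.4, -0.3, 0.6]
gripper_width: 54.7
```

Run:
```python
from h import *
to(0,-184,74)
d=wfix(grab('wrist')); cv2.imwrite('pics/w3.png',d['image'])
P,h,uv=cloud(d); J=jig(P); z=P[:,2]
m=(z>98)&(z<106)&(abs(J[:,0])<30)&(abs(J[:,1]+180)<30)&(h[:,0]>10)&(h[:,0]<28)&(h[:,1]>60); print('heel',m.sum(),np.percentile(J[m],[2,50,98],axis=0).round(1).tolist())
```

```text
t 7.45 jigTCP [  -0.7 -181.5   75.2] w 54.7 F [-0.4 -0.3  0.6] toolx.ex,ey 1.0 -0.001 z [-0.001 -0.    -1.   ]
tool-frame shift to (0, -184, 74) [0.7 2.5 1.2]Traceback (most recent call last):
  File "<stdin>", line 3, in <module>
  File "h.py", line 21, in wfix
    E=d['hand_eye']; A=Ro.from_quat(d['rot']).as_matrix()
                                    ~^^^^^^^
KeyError: 'rot'
```

Request:
play_rows --travel '[[0,0.003,0],[0,0.002,0],[0,0,0],[0,0,0]]' --rotation '[[0,0,0],[0,0,0],[0,0,0],[0,0,0]]' --grip '[0.64,0.64,0.64,0.64]'

```text
clock: 7.83
position: [565.2, -148.7, 75.3]
ee_rot: [0.993, -0.122, 0.0, 0.0]
contact_force: [0.4, 0.6, -0.7]
gripper_width: 54.6
```

Run:
```python
from h import *
where(); grab('wrist')
d=wfix(load('wrist')); cv2.imwrite('pics/w3.png',d['image'])
P,h,uv=cloud(d); J=jig(P); z=P[:,2]
m=(z>98)&(z<106)&(abs(J[:,0])<30)&(abs(J[:,1]+180)<30)&(h[:,0]>10)&(h[:,0]<28)&(h[:,1]>60)
if m.sum(): print('heel',m.sum(),np.percentile(J[m],[2,50,98],axis=0).round(1).tolist())
```

```text
t 7.83 jigTCP [  -0.5 -186.2   75.3] w 54.6 F [ 0.4  0.6 -0.7] toolx.ex,ey 1.0 -0.001 z [ 0. -0. -1.]
heel 11404 [[-16.6, -202.6, 99.5], [4.2, -181.6, 101.8], [21.6, -160.3, 103.1]]
```

View pics/w3.png

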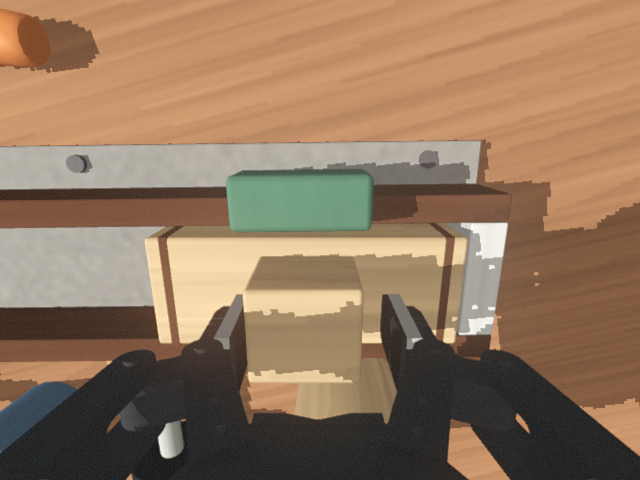

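The heel (304,318) lines up with the green marker (300,200) at jig y −181, and the blank lies flat and clear of the pin line. Backing off the finger, lifting, and checking the space in front of the knob.

Request:
play_rows --travel '[[0,-0.004,0],[0,0,-0.03],[0,0,-0.035],[0,-0.016,0],[0,-0.02,0],[0,-0.02,0],[0,-0.02,0],[-0.03,-0.016,0],[-0.03,0,0],[-0.03,0,0],[-0.03,0,0],[-0.03,0,0]]' --rotation '[[0,0,0],[0,0,0],[0,0,0],[0,0,0],[0,0,0],[0,0,0],[0,0,0],[0,0,0],[0,0,0],[0,0,0],[0,0,0],[0,0,0]]' --grip '[0.64,0.64,0.64,0.0,0.0,0.0,0.0,0.0,0.0,0.0,0.0,0.0]'

```text
clock: 8.88
position: [441.3, -19.0, 140.2]
ee_rot: [0.993, -0.122, -0.0, 0.0]
contact_force: [0.0, 1.3, 0.7]
gripper_width: -0.2
```

Run:
```python
from h import *
to(-174,-90,26)
P,h,uv=cloud(np.load('side.npz')); J=jig(P); z=P[:,2]
m=(J[:,0]<-145)&(J[:,0]>-240)&(abs(J[:,1]+90)<60)&(z>12)&(z<200); print('obstacles',m.sum(), np.percentile(J[m],[0,50,100],axis=0).round() if m.any() else '')
grab('wrist'); d=wfix(load('wrist')); P,h,uv=cloud(d); J=jig(P); z=P[:,2]
m=(abs(J[:,1]+90)<28)&(z>30)&(z<64)&(J[:,0]<-115)&(J[:,0]>-160)&(h[:,2]<70); print('head',m.sum(),np.percentile(J[m],[3,50,97],axis=0).round(1).tolist() if m.any() else '')
m=(z>98)&(z<106)&(abs(J[:,0])<30)&(abs(J[:,1]+180)<30); print('heel',m.sum(),np.percentile(J[m],[2,50,98],axis=0).round(1).tolist() if m.any() else '')
```

```text
t 8.88 jigTCP [-152.   -90.1  140.2] w -0.2 F [0.  1.3 0.7] toolx.ex,ey 1.0 -0.001 z [-0. -0. -1.]
tool-frame shift to (-174, -90, 26) [-2.200e+01 -1.000e-01  1.142e+02]
obstacles 0 
head 1112 [[-137.2, -113.8, 35.3], [-125.2, -100.3, 54.0], [-121.1, -71.0, 59.6]]
heel 1 [[-19.0, -196.6, 98.3], [-19.0, -196.6, 98.3], [-19.0, -196.6, 98.3]]
```

Clear. Moving to jig x −174 and descending to z 26.

Request:
play_rows --travel '[[-0.022,0,0],[0,0,0.03],[0,0,0.03],[0,0,0.03],[0,0,0.024],[0.008,0,0],[0.006,0,0],[0.006,0,0],[0,0,0]]' --rotation '[[0,0,0],[0,0,0],[0,0,0],[0,0,0],[0,0,0],[0,0,0],[0,0,0],[0,0,0],[0,0,0]]' --grip '[0,0,0,0,0,0,0,0,0]'

```text
clock: 9.68
position: [442.7, -18.7, 27.5]
ee_rot: [0.993, -0.122, 0.001, -0.0]
contact_force: [-2.5, 2.4, -0.4]
gripper_width: 0.1
```

Request:
play_rows --travel '[[0.005,0,0],[0.005,0,0],[0.005,0,0],[0.005,0,0],[0.004,0,0],[0.004,0,0],[0,0,0],[0,0,0]]' --rotation '[[0,0,0],[0,0,0],[0,0,0],[0,0,0],[0,0,0],[0,0,0],[0,0,0],[0,0,0]]' --grip '[0,0,0,0,0,0,0,0]'

```text
clock: 10.35
position: [468.7, -25.6, 26.6]
ee_rot: [0.993, -0.122, 0.001, -0.0]
contact_force: [-0.0, 0.1, -0.8]
gripper_width: -0.2
```

```bash
python3 -c "
from h import *
to(-122,-90,26)"
```

```text
t 10.35 jigTCP [-123.8  -90.    26.6] w -0.2 F [-0.   0.1 -0.8] toolx.ex,ey 1.0 -0.001 z [ 0.001  0.    -1.   ]
tool-frame shift to (-122, -90, 26) [1.8 0.  0.6]
```

Request:
play_rows --travel '[[0.002,0,0],[0.002,0,0],[0.002,0,0],[0,0,0]]' --rotation '[[0,0,0],[0,0,0],[0,0,0],[0,0,0]]' --grip '[0,0,0,0]'

```text
clock: 10.68
position: [468.9, -27.2, 25.5]
ee_rot: [0.992, -0.123, -0.005, 0.001]
contact_force: [-10.5, 6.8, 7.5]
gripper_width: 0.3
```

Request:
play_rows --travel '[[-0.02,0,0],[-0.02,0,0],[0,0,-0.04],[0,0,-0.04],[0,0,-0.04],[0,0,-0.04],[0,0,0]]' --rotation '[[0,0,0],[0,0,0],[0,0,0],[0,0,0],[0,0,0],[0,0,0],[0,0,0]]' --grip '[0,0,0,0,0,0,0]'

```text
clock: 11.27
position: [440.2, -16.5, 194.5]
ee_rot: [0.993, -0.121, 0.009, -0.002]
contact_force: [1.4, 0.2, -0.2]
gripper_width: 0.2
```

Run:
```python
from h import *
old=load('side'); where(); grab('side'); grab('scene')
for n in('side','scene'):
    d=load(n); P,h,uv=cloud(d); J=jig(P); z=P[:,2]; H,S,V=h.T.astype(int)
    for s in(-90,90):
        m=(abs(J[:,1]-s)<32)&(z>40)&(z<64)&(J[:,0]<-84)&(J[:,0]>-160)&(V<70); print(n,'head',s,m.sum(),np.percentile(J[m],[3,97],axis=0).round(1).tolist())
    m=(z>99)&(z<105)&(abs(J[:,0])<30)&(abs(J[:,1]+180)<40); print(n,'heel',m.sum(),np.percentile(J[m],[3,50,97],axis=0).round(1).tolist())
    m=(H>60)&(H<90)&(S>90)&(z>72)&(z<80)&(abs(J[:,1]+180)<50); print('green',m.sum(),np.percentile(J[m],[2,50,98],axis=0).round(1).tolist() if m.any() else '')
a=load('side')['image'][140:330,200:370]; b=load('scene')['image'][150:340,190:360]
cv2.imwrite('pics/c4.png',np.hstack([cv2.resize(a,(400,447)),cv2.resize(b,(400,447))]))
```

```text
t 11.27 jigTCP [-153.6  -88.   194.5] w 0.2 F [ 1.4  0.2 -0.2] toolx.ex,ey 1.0 0.001 z [ 0.018  0.003 -1.   ]
side head -90 132 [[-111.6, -102.5, 40.8], [-96.7, -66.2, 60.6]]
side head 90 177 [[-113.7, 75.2, 41.5], [-98.6, 112.3, 60.5]]
side heel 193 [[-18.7, -200.0, 99.6], [0.3, -177.9, 101.9], [19.1, -158.7, 104.2]]
green 135 [[35.2, -205.4, 73.3], [44.4, -173.8, 75.9], [55.3, -148.4, 78.3]]
scene head -90 69 [[-98.0, -102.8, 40.5], [-92.0, -67.2, 59.8]]
scene head 90 99 [[-103.0, 75.2, 41.6], [-93.8, 111.7, 60.1]]
scene heel 215 [[-16.8, -198.4, 99.1], [2.8, -178.3, 101.3], [20.7, -157.7, 103.6]]
green 0
```

View pics/c4.png

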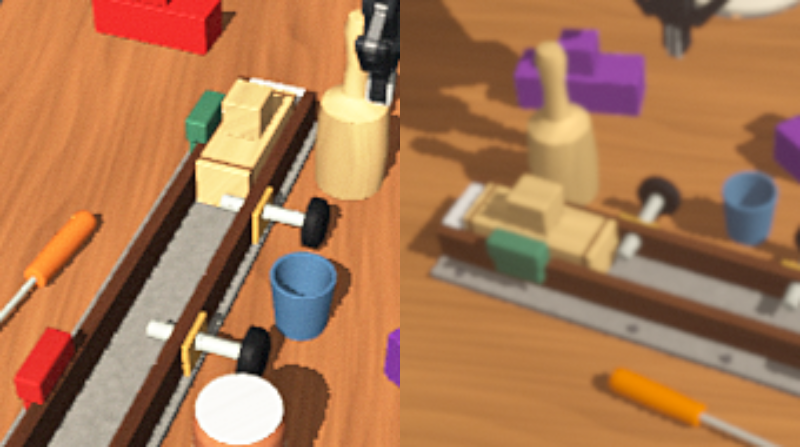

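The blank sits behind the right pin, which shows at (232,203) on the side half. Both knobs are home and the bystanders are where they were. Handing in.

```bash
python3 -c "
from h import *
print(workorder.job_done())"
```

```text
the job is handed in; nothing more can be done
None
```

The job is done and handed in at about 11 s of the 48 s allowed; no verdict is reported. The green marker was on the right (−y), so I used the right knob.

1. **Pull:** I hooked the right knob's head from above and drew it out to its hard end. Its face measured jig x −140 mm, and the blank was still in the middle bay.
2. **Slide:** I pushed the blank by its heel along the channel without lifting it, until it sat at the green marker.
3. **Lock:** I pushed the same knob home with the closed fingers, felt the hard stop at about 10–15 N, then moved the arm clear.

**Last checks**
- **Knobs:** The right knob's face is at about −112 mm, as far in as the left one, which was never touched.
- **Blank:** It lies flat, within about 3 mm of the midline, with the pin visible behind it. Its heel is centred at jig y about −179 mm, within 3 mm of the marker as measured.
- **Bystanders:** The mallet, pot, tin and screwdriver look unmoved in the pictures. I judged this by eye and did not measure it.

**Disagreements:** The first wrist picture differed from the fixed cameras by about 4 mm along the channel. I worked with an in-between value, and close-up views confirmed it before I hooked the knob and pushed the blank. The scene camera gave no usable green-marker reading, so the marker check rests on the side camera and the wrist view.

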